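Nest the pouring trays on the drone bench

ROBOT

A 6-joint arm with a two-finger parallel gripper is mounted at the origin on the work surface. World frame = base frame: x ahead of the robot, y to its left, z up, the work surface at z = 0. Lengths are in mm, angles in rad, forces in N, time in s.
With the tool pointing down it reaches from about 325 to 775 mm from the base axis. Payload 5.5 kg.
Tool frame: the origin (TCP) lies at the very end of the fingers, on their centre line; the grasp point (between the pads) lies 19 mm behind it (robot.pinch_z is the distance from the TCP to the grasp point, in mm); z points along the fingers, y is the line along which they close (so a half turn about z gives the same grasp; the last joint's range is limited). The gripper opens to 88 mm and grips with 3 to 60 N. Pads are 20 mm wide; open, the fingers measure 115 mm over their backs; the gripper's body (75 mm by 178 mm) begins 61 mm behind the grasp point.
Start: joints at [1.278, 0.091, 1.231, -0, 1.82, -0.057], TCP at [140.176, 583.41, 222.631] pointing down, gripper open.
Joint ranges: [-2.87, 2.87], [-0.86, 2.18], [0.17, 2.46], [-1.51, 4.65], [0.06, 2.69], [-2.65, 2.65]. Speed limits (rad/s): [2.57, 2.57, 3.01, 3.14, 3.14, 3.14].

INTERFACE

Orientations are given as [roll, pitch, yaw] about the fixed x, y, z axes, in that order (R = Rz(yaw) Ry(pitch) Rx(roll)).
In Python, from plant import readout, optics, robot gives the robot as it stands.
- The arm moves only by the tool step_arm, never from a script. Its argument "series" is a list of rows, each an object with "slide": the shift along the tool's x, y, z scaled (see below), a list of three; "turn": the turn, a rotation vector about the tool's x, y, z scaled (see below), a list of three. In form: [{"slide": [tx, ty, tz], "turn": [rx, ry, rz]}, ...]. A call has 1 to 20 rows; each row shifts and turns the commanded pose from where the row before left it, along the tool's axes as they then stand; what a row does not reach is not made up. The controller multiplies each number of a shift by 0.12 m and each number of a turn by 90 degrees. A row lasts 1/8 s, in which the tool goes at most 62.5 mm and 10.7 degrees, less where a joint would pass 70% of its speed; a pose out of reach is approached as far as the arm can. A call with a number of a shift or a turn outside -1 to 1 is refused whole. A call with a gripper value outside its range is refused whole. "gripper" is the closure, from -1 (fully open) to 1 (shut), so that 0 is half open, set as the call begins (left out, the last holds). The fingers move at their own pace and stop on an object; "force" is the grip in N (left out, the last holds). Time passes only in rows, so rows that do not move let the fingers close. It gives the time, the measured TCP pose, the force, the opening and the grip force at its end, in the units of the state.
- readout.state(): the state, without advancing time (a new reading comes with each control period).
- optics.get_image(name): name is "scene" or "top"; returns a dict with "image" (384x512x3 uint8, red, green, blue), "K" (3x3 intrinsics, pixels), "k1" (the pictures are not rectified: a ray, as slopes to the right and down, at radius r is drawn at 1 + k1 r^2 times it, then the intrinsics apply), "xyz" and "attitude" of the camera in the world. Camera axes: x right, y up, looking along -z (the intrinsics and any distortion apply to the point x, -y, -z); pixel columns grow to the right and rows downward; lengths in mm; the calibration is good to about 2 mm. A picture is of the moment at which its call begins. There is no depth.
- robot.finish_job(): hands the job in; it is judged then, once.
The state is a dict: "time_s": time; "qpos": joint angles; "joint_velocities": joint speeds; "joint_torque": joint torques, N m; "tool_pos": TCP position; "eef_rot": TCP orientation; "contact_force": force on the tool from outside, world axes, zero at the start; "torque": the same for the moment, N m; "grip_width": finger opening in mm; "grasp_force": force on a finger pad.
Only numpy, scipy, OpenCV 4.12 (cv2) and the standard library are available. Lean on these libraries where they do the work, as an engineer would, in place of code of your own. Each camera call takes 0.05 s, during which the arm holds its last target. There are 200 camera calls.

TASK

Gather the pouring trays into one nested stack on the one screwed to the bench. Nudge the tray that lies crooked on it round where it lies, without lifting it off, until it drops fully home; then fetch the tray that stands close against the battery charger and nest it fully home on top, all noses pointing the same way. Leave everything else on the bench where it stands.

Things in the scene. Friction and masses are not known exactly. Their poses are not given: they have to be found in the camera images.
- bottom_tray: Lowest pouring tray, screwed to the bench. All three are alike: plain aluminium, 164 long, 64 wide, 28 high, rear corners cut off by 12, front narrowing to a 32 wide nose. Origin: underside of the floor, on the centre line, 88 behind the nose's edge, 76 ahead of the rear edge, near the centre of mass. x to the nose, y across, z up. Sides parallel from x = -64 to +36 mm, then taper to the nose.
- bottom_tray_nose (a point): Middle of its nose's front edge, on top of the rim. Each tray's rim is a solid band 6 mm wide with upright sides, 16 to 28 mm above the underside; inside it the 2 mm walls slope inwards at 22 degrees from upright to the floor. Mouth 52 mm wide, floor 29 mm wide and 2 mm thick. The smooth metal slides easily on itself.
- crooked_tray: Loose tray (same shape, origin, axes; 0.11 to 0.22 kg) lying flat across the bottom tray's rim, 28 mm above it, roughly centred, turned 35 to 135 degrees anticlockwise (from above) from how it must lie. Turned to within about 10 degrees it starts to drop in; home, rim rests on rim, 12 mm above the tray below, with 2.5 mm of play.
- crooked_tray_nose (a point): Middle of the front edge of the crooked tray's nose, on top of its rim (28 mm above its underside).
- loose_tray: The other loose tray (same shape, origin, axes; 0.11 to 0.22 kg), on the bench with one long side 3 to 8 mm from the charger's left (+y) side, too close for a finger. A fingertip inside it can draw it away sideways; it slides freely. It nests in the crooked tray as that one does in the bottom tray, again 12 mm higher.
- loose_tray_nose (a point): Middle of the front edge of the loose tray's nose, on top of its rim (28 mm above its underside).
- charger: Grey battery charger, a box 200 mm (x) by 130 mm (y) by 62 mm high, fixed to the bench. Origin: centre of its underside; front with display faces its -x, z up.
- solder_spool: Bystander: upright solder spool, 63 mm diameter, 48 mm high, near the tray stack; origin at the centre of its underside.
- flux_bottle: Bystander: white bottle, 48 mm diameter, 115 mm high with its cap, near the tray stack (about 135 to 160 mm from its centre); origin at the centre of its underside.
- motor: Bystander: small drone motor standing upright, 29 mm diameter, 41 mm high, near the tray stack; origin at the centre of its underside.
- battery: Bystander: battery brick 136 (x) by 44 (y) by 36 mm high, beside the charger on its -y side; origin at the centre of its underside.
- drone_frame: Bystander: black X-shaped drone frame, about 225 (x) by 205 mm (y), 40 mm high, at the far side, a motor of 28 mm diameter at each arm's end, 98 mm along x and 88 mm along y from its centre; origin at the centre of its underside.
- screwdriver: Bystander: screwdriver 160 mm long, lying on the mat, at most 35 mm high; origin at its middle underneath, x towards its tip.
- parts_box: Bystander: small open grey box 75 by 55 by 30 mm, in front of the charger; origin at the centre of its underside.
Not all that is in view belongs to the job. What is shaped like the loose_tray but purple is not meant.

How it is judged:
By the outcome, as a careful person would: the job done as asked, in the order asked, and still so for the second after the job is handed in, with the robot touching nothing.
It also fails if it takes over 67 s, if anything falls off the work surface, if the arm or the gripper's body presses on something with over 40 N, if the wrist force passes 120 N, or if a joint passes its speed limit or range.

## Working session

There is one attempt and no reset: what is moved stays moved. The work goes in short steps, Python scripts to look and compute and a tool call to move; the robot and the scene stay as the last step left them, time stands still between calls to the robot, and variables do not carry over. Pictures are saved under pics/ and viewed, at most 10 in all, crops included, and the job is handed in when it is done.

Besides the shell and the picture viewer there is one more tool, called after "Emit:" by a JSON object that holds its "method" and its "body". step_arm: Moves the arm, as the interface text tells. Shifts and turns lie within -1 to 1; 1 stands for 0.12 m of shift or 90 degrees of turn. Its arguments: {"type":"object","properties":{"series":{"type":"array"},"gripper":{"type":"number"},"force":{"type":"number"}},"required":["series"]}

```bash
ls; mkdir -p pics
cat > h.py <<'E'
import numpy as np, cv2
from scipy.spatial.transform import Rotation as R
from plant import readout, optics, robot
def grab(n,save=None):
    d=optics.get_image(n)
    if save: cv2.imwrite('pics/'+save,cv2.cvtColor(d['image'],cv2.COLOR_RGB2BGR))
    return d
def rot(d):
    a=np.array(d['attitude'],float)
    if a.shape==(3,3): return a
    return R.from_euler('xyz',a).as_matrix() if a.size==3 else R.from_quat(a).as_matrix()
def ray(d,px):
    K=np.array(d['K']);px=np.atleast_2d(np.array(px,float))
    s=np.c_[(px[:,0]-K[0,2])/K[0,0],(px[:,1]-K[1,2])/K[1,1]]
    u=s.copy()
    for _ in range(20): u=s/(1+d['k1']*(u**2).sum(1,keepdims=True))
    return np.c_[u[:,0],-u[:,1],-np.ones(len(u))]@rot(d).T
def onz(d,px,z):
    v=ray(d,px);c=np.array(d['xyz'],float)
    return (c+v*((z-c[2])/v[:,2])[:,None])[:,:2]
def proj(d,P):
    p=(np.atleast_2d(P)-np.array(d['xyz']))@rot(d);u=np.c_[p[:,0],-p[:,1]]/-p[:,2:]
    u=u*(1+d['k1']*(u**2).sum(1,keepdims=True));K=np.array(d['K'])
    return np.c_[u[:,0]*K[0,0]+K[0,2],u[:,1]*K[1,1]+K[1,2]]
E
python3 - <<'E'
from h import *
for n in('top','scene'):
    d=grab(n,n+'0.png');print({k:v for k,v in d.items() if k!='image'})
s=readout.state();print(s)
E
```

```text
pics
{'K': array([[467.15756352,   0.        , 257.31802264],
       [  0.        , 467.15756352, 194.68303947],
       [  0.        ,   0.        ,   1.        ]]), 'k1': -0.15992126730826348, 'xyz': array([ 269.49329741,   21.94015593, 1339.64181718]), 'attitude': array([ 0.1969933 , -0.02547097, -1.54844622])}
{'K': array([[367.79068756,   0.        , 255.55210599],
       [  0.        , 367.79068756, 195.75433115],
       [  0.        ,   0.        ,   1.        ]]), 'k1': -0.018086141881228375, 'xyz': array([1146.0585281 ,    5.13139347,  895.60381409]), 'attitude': array([ 6.37967449e-01, -1.32251220e-03,  1.58326933e+00])}
{'time_s': 0.1, 'qpos': array([ 1.27831195e+00,  9.17913531e-02,  1.23172813e+00,  1.37663379e-05,
        1.81979619e+00, -5.67123336e-02]), 'joint_velocities': array([ 0.00112518, -0.00074747, -0.00336986,  0.000112  , -0.00209314,
       -0.00033334]), 'joint_torque': array([ 1.91655206e-03, -4.47856557e+01, -4.07572210e+01,  6.98833843e-02,
        2.83642800e-02, -1.29964301e-04]), 'tool_pos': array([140.08722875, 583.15576382, 221.63637066]), 'eef_rot': array([-3.13987316e+00, -1.10990170e-04,  2.90582390e+00]), 'contact_force': array([0.24803105, 0.38771038, 0.41321407]), 'torque': array([-0.01067491,  0.00469579, -0.01949834]), 'grasp_force': 0.0, 'grip_width': 87.94043838845691}
```

View pics/top0.png

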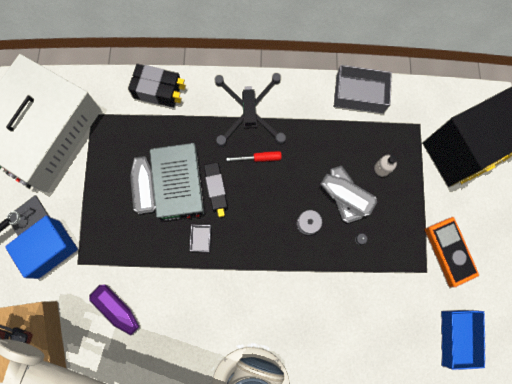

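View pics/scene0.png

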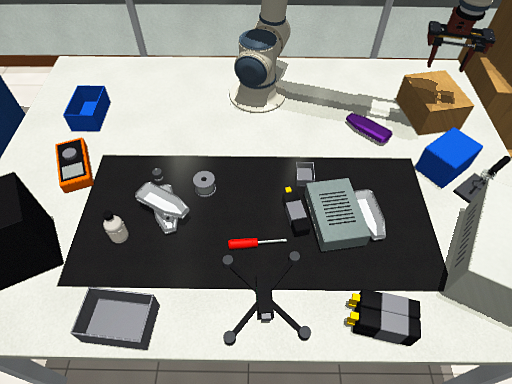

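The top view shows the stack at about (349,193), with the spool at (310,222), the bottle at (387,163) and the motor at (362,239). Two shapes could be the loose tray: a silver one at (143,185) by the charger, and a purple one at (114,309). The silver one fits, being plain aluminium against the charger. I'll confirm it in an enlarged crop.

Run:
```python
from h import *
t=cv2.imread('pics/top0.png');s=cv2.imread('pics/scene0.png')
def c(i,x,y,w=80,h=60): return cv2.resize(i[y:y+h,x:x+w],(400,300),interpolation=cv2.INTER_CUBIC)
cv2.imwrite('pics/crop.png',np.vstack([np.hstack([c(t,310,160),c(t,110,150,)]),np.hstack([c(s,120,175),c(s,320,185)])]))
```

```text
(no output)
```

View pics/crop.png

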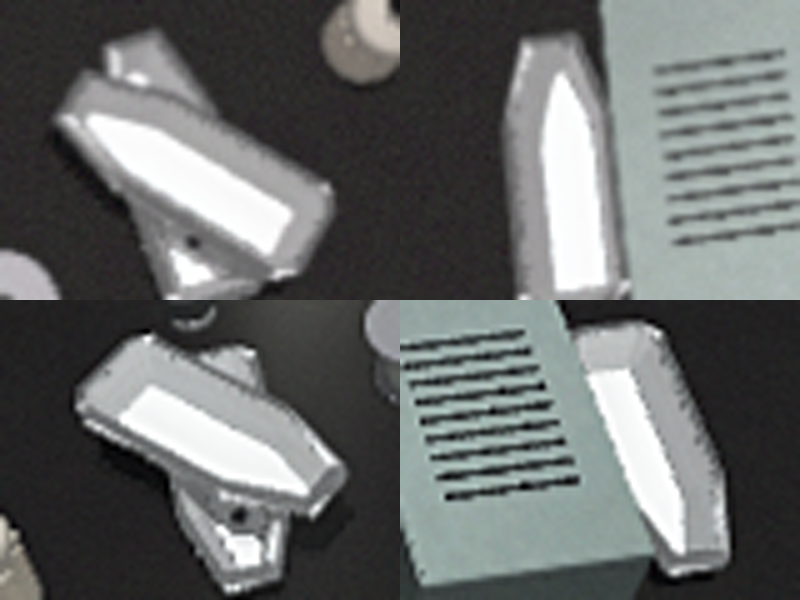

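The crop confirms the loose tray: plain aluminium, about 32 mm nose facing up (+x), flush against the charger. The crooked tray's nose is at upper left, top (325,179), and its rear at about (373,210). The bottom tray's nose is at (336,168). Next I'll measure the corners.

```bash
cat > poly.py <<'E'
from h import *
def polys(d,x,y,w,h,eps=1.2,sat=30,th=75):
    im=cv2.resize(d['image'][y:y+h,x:x+w],None,fx=8,fy=8,interpolation=cv2.INTER_CUBIC)
    hsv=cv2.cvtColor(im,cv2.COLOR_RGB2HSV)
    m=((hsv[...,2]>th)&(hsv[...,1]<sat)).astype(np.uint8)
    m=cv2.morphologyEx(m,cv2.MORPH_CLOSE,np.ones((9,9)))
    m=cv2.morphologyEx(m,cv2.MORPH_OPEN,np.ones((9,9)))
    cs,_=cv2.findContours(m,cv2.RETR_EXTERNAL,cv2.CHAIN_APPROX_NONE)
    out=[]
    for c in sorted(cs,key=cv2.contourArea)[::-1]:
        if cv2.contourArea(c)<64*60: continue
        p=cv2.approxPolyDP(c,eps*8,True)[:,0]
        out.append((p+.5)/8-.5+[x,y])
    return out
E
python3 - <<'E'
from poly import *
np.set_printoptions(precision=1,suppress=True,linewidth=150)
for n,bs in(('top',[(312,160,70,68),(118,148,45,72)]),('scene',[(125,172,70,68),(350,180,45,65)])):
    d=grab(n)
    for b,zs in zip(bs,((28,56),(28,))):
        for p in polys(d,*b): print(n,b);print(np.hstack([p]+[onz(d,p,z) for z in zs]))
    if n=='top':
        for nm,b,z in(('spool/motor',(290,205,90,45),45),('bottle',(370,145,35,35),115)):
            for p in polys(d,*b,sat=70,th=60): print(nm,onz(d,[p.min(0),p.max(0),(p.min(0)+p.max(0))/2],z))
        # charger corners
        hsv=cv2.cvtColor(d['image'],cv2.COLOR_RGB2HSV);m=((hsv[...,1]>25)&(hsv[...,0]>60)&(hsv[...,0]<100)).astype(np.uint8);m[:,:140]=0;m[:,215:]=0;m[:130]=0;m[230:]=0
        c=max(cv2.findContours(m,0,1)[0],key=cv2.contourArea);r=cv2.boxPoints(cv2.minAreaRect(c));print('charger',np.hstack([r,onz(d,r,62)]))
E
```

```text
top (312, 160, 70, 68)
[[ 339.7  165.4  626.  -245.   618.4 -239.3]
 [ 330.4  168.6  615.7 -217.5  608.3 -212.4]
 [ 330.2  173.8  599.9 -216.6  592.8 -211.5]
 [ 325.8  174.1  598.7 -203.7  591.7 -198.9]
 [ 320.4  183.8  569.2 -187.7  562.8 -183.2]
 [ 335.8  200.8  520.2 -232.3  514.9 -226.8]
 [ 342.3  219.7  465.7 -250.6  461.5 -244.8]
 [ 348.7  222.3  458.5 -269.1  454.5 -262.9]
 [ 369.8  214.1  483.9 -331.6  479.3 -324. ]
 [ 375.8  203.4  515.6 -350.2  510.3 -342.2]
 [ 376.4  197.9  531.9 -352.5  526.3 -344.5]
 [ 353.6  183.4  573.1 -285.3  566.7 -278.7]
 [ 341.9  166.2  624.  -251.7  616.4 -245.9]]
top (312, 160, 70, 68)
[[ 311.6  209.4  493.3 -161.8  488.5 -157.9]
 [ 311.6  227.4  441.4 -161.9  437.7 -157.9]
 [ 320.7  227.4  442.  -188.   438.3 -183.5]
 [ 321.3  216.9  472.2 -189.9  467.9 -185.3]
 [ 316.8  211.4  487.8 -176.9  483.2 -172.7]]
top (312, 160, 70, 68)
[[ 378.1  159.6  648.  -361.1  639.9 -352.9]
 [ 374.2  165.2  630.3 -348.7  622.6 -340.8]
 [ 373.9  168.9  618.8 -347.6  611.4 -339.7]
 [ 377.2  174.2  603.2 -356.9  596.1 -348.8]
 [ 381.4  175.9  598.3 -369.6  591.3 -3
[... 1370 characters left out ...]
192.9  495.8 -246.3  516.8 -238.2]
 [ 170.7  184.4  463.9 -257.4  486.  -249. ]
 [ 166.8  183.4  460.3 -269.7  482.4 -260.8]
 [ 157.1  185.4  468.3 -297.8  490.2 -288. ]
 [ 150.6  181.2  452.2 -320.4  474.6 -309.9]]
scene (350, 180, 45, 65)
[[349.6 182.3 448.5 281.8]
 [349.6 225.3 601.5 260.5]
 [350.8 226.1 603.9 263.6]
 [349.6 238.7 644.1 254.6]
 [357.1 237.8 641.1 275.3]
 [357.2 236.3 636.5 276.4]
 [367.7 236.1 635.3 305.2]
 [367.9 233.7 627.8 307.1]
 [373.7 239.8 646.8 319.5]
 [383.8 238.1 641.1 348. ]
 [385.6 235.6 633.2 354.3]
 [384.3 219.2 580.  361.3]
 [372.2 190.8 479.9 344.8]
 [367.9 188.8 472.6 333.4]
 [353.7 190.7 480.2 289.7]
 [350.1 188.3 471.4 280.1]
 [351.4 185.8 461.8 285.6]]
```

Both views agree, with x and y in mm:

| Tray | Origin | Heading |
|---|---|---|
| Bottom | (537, -263) | about 19.5° |
| Crooked | (533, -267) | about 60° |
| Loose | (547, 327) | about 10° |

The plan is to grip the crooked tray lightly across its sides, turn it clockwise without lifting, and let it drop.

```bash
cat > mv.py <<'E'
import sys;from h import *
# x y z yaw_deg n : constant row (repeat n times) in tool axes
x,y,z,yd,n=map(float,sys.argv[1:6]);n=int(n)
s=readout.state();p=np.array(s['tool_pos']);e=s['eef_rot'];T=R.from_euler('xyz',e)
dy=(np.radians(yd)-e[2]+np.pi)%(2*np.pi)-np.pi;a=dy/n
G=R.from_euler('xyz',[np.pi,0,np.radians(yd)]); w=(T.inv()*G).as_rotvec()/n
M=sum((T*R.from_rotvec(w*k)).as_matrix() for k in range(n))
v=np.linalg.solve(M,np.array([x,y,z])-p)
print('slide',np.round(v/120,4),'mm/row',np.linalg.norm(v).round(1),'turn',np.round(w/(np.pi/2),4),'t',s['time_s'],'q6',s['qpos'][5].round(2))
E
python3 mv.py 533.5 -267 130 59.7 20
```

```text
slide [-0.4529 -0.0074  0.0384] mm/row 54.6 turn [-0.      0.      0.0593] t 0.2 q6 -0.06
```

Emit:
{"method": "step_arm", "body": {"series": [{"slide":[-0.453,-0.007,0.038],"turn":[0,0,0.0593]},{"slide":[-0.453,-0.007,0.038],"turn":[0,0,0.0593]},{"slide":[-0.453,-0.007,0.038],"turn":[0,0,0.0593]},{"slide":[-0.453,-0.007,0.038],"turn":[0,0,0.0593]},{"slide":[-0.453,-0.007,0.038],"turn":[0,0,0.0593]},{"slide":[-0.453,-0.007,0.038],"turn":[0,0,0.0593]},{"slide":[-0.453,-0.007,0.038],"turn":[0,0,0.0593]},{"slide":[-0.453,-0.007,0.038],"turn":[0,0,0.0593]},{"slide":[-0.453,-0.007,0.038],"turn":[0,0,0.0593]},{"slide":[-0.453,-0.007,0.038],"turn":[0,0,0.0593]},{"slide":[-0.453,-0.007,0.038],"turn":[0,0,0.0593]},{"slide":[-0.453,-0.007,0.038],"turn":[0,0,0.0593]},{"slide":[-0.453,-0.007,0.038],"turn":[0,0,0.0593]},{"slide":[-0.453,-0.007,0.038],"turn":[0,0,0.0593]},{"slide":[-0.453,-0.007,0.038],"turn":[0,0,0.0593]},{"slide":[-0.453,-0.007,0.038],"turn":[0,0,0.0593]},{"slide":[-0.453,-0.007,0.038],"turn":[0,0,0.0593]},{"slide":[-0.453,-0.007,0.038],"turn":[0,0,0.0593]},{"slide":[-0.453,-0.007,0.038],"turn":[0,0,0.0593]},{"slide":[-0.453,-0.007,0.038],"turn":[0,0,0.0593]}], "gripper": -1}}

```text
time_s: 2.7
tool_pos: [533.9, -268.2, 130.9]
eef_rot: [-3.141, 0.0, 1.04]
contact_force: [0.0, -0.2, -0.1]
grip_width: 87.7
grasp_force: 0.0
```

Emit:
{"method": "step_arm", "body": {"series": [{"slide":[0,0,0],"turn":[0,0,0]},{"slide":[0,0,0],"turn":[0,0,0]}]}}

```text
time_s: 2.95
tool_pos: [534.8, -266.3, 131.3]
eef_rot: [-3.141, -0.001, 1.043]
contact_force: [0.2, 1.0, 0.2]
grip_width: 87.9
grasp_force: 0.0
```

```bash
python3 mv.py 533.5 -267 34 59.7 4
```

```text
slide [-0.0027 -0.0017  0.2027] mm/row 24.3 turn [-0.0001 -0.0001  0.0002] t 2.95 q6 0.01
```

Emit:
{"method": "step_arm", "body": {"series": [{"slide":[-0.003,-0.002,0.203],"turn":[0,0,0]},{"slide":[-0.003,-0.002,0.203],"turn":[0,0,0]},{"slide":[-0.003,-0.002,0.203],"turn":[0,0,0]},{"slide":[-0.003,-0.002,0.203],"turn":[0,0,0]},{"slide":[0,0,0],"turn":[0,0,0]}]}}

```text
time_s: 3.58
tool_pos: [532.6, -265.0, 31.7]
eef_rot: [-3.137, -0.0, 1.046]
contact_force: [0.2, 0.1, -0.1]
grip_width: 87.7
grasp_force: 0.0
```

Emit:
{"method": "step_arm", "body": {"series": [{"slide":[0,0,0],"turn":[0,0,0]},{"slide":[0,0,0],"turn":[0,0,0]},{"slide":[0,0,0],"turn":[0,0,0]},{"slide":[0,0,0],"turn":[0,0,0]},{"slide":[0,0,0],"turn":[0,0,0]},{"slide":[0,0,0],"turn":[0,0,0]},{"slide":[0,0,0],"turn":[0,0,0]}], "gripper": 1, "force": 4}}

```text
time_s: 4.45
tool_pos: [533.4, -267.6, 34.4]
eef_rot: [3.141, 0.0, 1.043]
contact_force: [0.5, -0.4, 3.6]
grip_width: 64.0
grasp_force: 4.0
```

```bash
python3 mv.py 537 -263 34 19.5 10
```

```text
slide [ 0.0049 -0.0009  0.0003] mm/row 0.6 turn [ 0.0001 -0.      0.0447] t 4.45 q6 0.01
```

Emit:
{"method": "step_arm", "body": {"series": [{"slide":[0.005,-0.001,0],"turn":[0,0,0.045]},{"slide":[0.005,-0.001,0],"turn":[0,0,0.045]},{"slide":[0.005,-0.001,0],"turn":[0,0,0.045]},{"slide":[0.005,-0.001,0],"turn":[0,0,0.045]},{"slide":[0.005,-0.001,0],"turn":[0,0,0.045]},{"slide":[0.005,-0.001,0],"turn":[0,0,0.045]},{"slide":[0.005,-0.001,0],"turn":[0,0,0.045]},{"slide":[0.005,-0.001,0],"turn":[0,0,0.045]},{"slide":[0.005,-0.001,0],"turn":[0,0,0.045]},{"slide":[0.005,-0.001,0],"turn":[0,0,0.045]},{"slide":[0,0,0],"turn":[0,0,0]},{"slide":[0,0,0],"turn":[0,0,0]}]}}

```text
time_s: 5.95
tool_pos: [536.2, -262.3, 33.0]
eef_rot: [-3.14, 0.001, 0.337]
contact_force: [0.0, -1.0, -2.1]
grip_width: 63.9
grasp_force: 4.0
```

Run:
```python
from h import *
d=grab('scene','s1.png');t=grab('top','t1.png')
c=lambda i,x,y:cv2.resize(i[y:y+60,x:x+80,::-1],(400,300),interpolation=cv2.INTER_CUBIC)
cv2.imwrite('pics/c1.png',np.hstack([c(t['image'],310,160),c(d['image'],120,175)]))
```

```text
(no output)
```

View pics/c1.png

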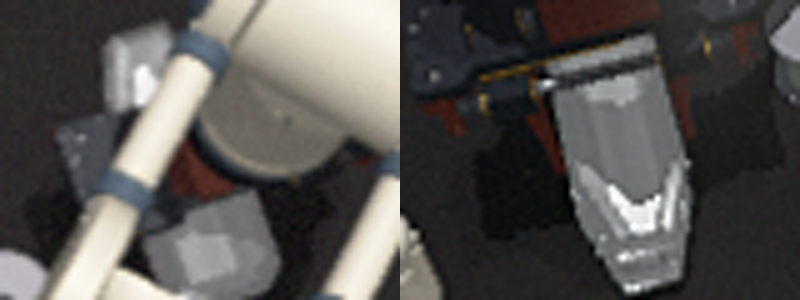

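The top tray is now turned nearly parallel over the bottom one; in the scene crop the noses line up at (640,220) and (650,280). Next I'll release it slightly so it drops, with the fingers as guides.

Emit:
{"method": "step_arm", "body": {"series": [{"slide":[0,0,0],"turn":[0,0,0]},{"slide":[0,0,0],"turn":[0,0,0]},{"slide":[0,0,0],"turn":[0,0,0]},{"slide":[0,0,0],"turn":[0,0,0]}], "gripper": -0.6}}

```text
time_s: 6.55
tool_pos: [536.9, -262.6, 34.1]
eef_rot: [3.141, -0.0, 0.336]
contact_force: [0.4, -0.5, 0.0]
grip_width: 70.1
grasp_force: 0.0
```

Run:
```python
from h import *
d=grab('scene');t=grab('top')
c=lambda i,x,y:cv2.resize(i[y:y+60,x:x+80,::-1],(400,300),interpolation=cv2.INTER_CUBIC)
cv2.imwrite('pics/c2.png',np.hstack([c(t['image'],310,160),c(d['image'],120,175)]))
```

```text
(no output)
```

View pics/c2.png

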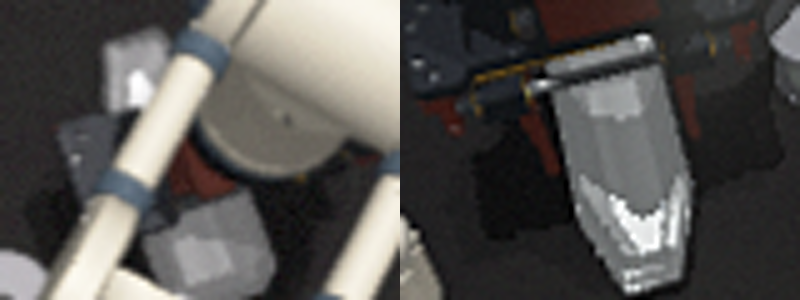

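It dropped: the noses now nearly coincide in the scene crop. I'll back off upwards and go over to the loose tray, then measure the stack with a clear view.

Emit:
{"method": "step_arm", "body": {"series": [{"slide":[0,0,-0.1],"turn":[0,0,0]},{"slide":[0,0,-0.25],"turn":[0,0,0]},{"slide":[0,0,-0.3],"turn":[0,0,0]},{"slide":[0,0,-0.25],"turn":[0,0,0]},{"slide":[0,0,0],"turn":[0,0,0]}]}}

```text
time_s: 7.28
tool_pos: [538.3, -263.4, 146.1]
eef_rot: [3.136, -0.005, 0.336]
contact_force: [-0.1, -0.2, 0.4]
grip_width: 70.7
grasp_force: 0.0
```

```bash
python3 mv.py 547 327 110 10.4 14
```

```text
slide [ 0.0968 -0.3382  0.0208] mm/row 42.3 turn [ 0.0002 -0.0002  0.007 ] t 7.275 q6 0.72
```

Emit:
{"method": "step_arm", "body": {"series": [{"slide":[0.097,-0.338,0.021],"turn":[0,0,0.007]},{"slide":[0.097,-0.338,0.021],"turn":[0,0,0.007]},{"slide":[0.097,-0.338,0.021],"turn":[0,0,0.007]},{"slide":[0.097,-0.338,0.021],"turn":[0,0,0.007]},{"slide":[0.097,-0.338,0.021],"turn":[0,0,0.007]},{"slide":[0.097,-0.338,0.021],"turn":[0,0,0.007]},{"slide":[0.097,-0.338,0.021],"turn":[0,0,0.007]},{"slide":[0.097,-0.338,0.021],"turn":[0,0,0.007]},{"slide":[0.097,-0.338,0.021],"turn":[0,0,0.007]},{"slide":[0.097,-0.338,0.021],"turn":[0,0,0.007]},{"slide":[0.097,-0.338,0.021],"turn":[0,0,0.007]},{"slide":[0.097,-0.338,0.021],"turn":[0,0,0.007]},{"slide":[0.097,-0.338,0.021],"turn":[0,0,0.007]},{"slide":[0.097,-0.338,0.021],"turn":[0,0,0.007]},{"slide":[0,0,0],"turn":[0,0,0]},{"slide":[0,0,0],"turn":[0,0,0]}], "gripper": 1}}

```text
time_s: 9.28
tool_pos: [545.2, 326.8, 105.3]
eef_rot: [3.14, 0.002, 0.182]
contact_force: [-0.1, -0.9, 0.0]
grip_width: 0.6
grasp_force: 0.0
```

```bash
python3 mv.py 547 327 12 10.4 5
python3 - <<'E'
from poly import *
np.set_printoptions(precision=1,suppress=True,linewidth=150)
cr=[]
for n,b in(('top',(312,160,70,68)),('scene',(125,172,70,68))):
    d=grab(n);print(n)
    p=polys(d,*b)[0];print(np.hstack([p]+[onz(d,p,z) for z in(28,40)]))
    x,y=b[:2];cr.append(cv2.resize(d['image'][y:y+60,x:x+70,::-1],(400,343),interpolation=cv2.INTER_CUBIC))
cv2.imwrite('pics/c3.png',np.hstack(cr))
E
```

```text
slide [0.0032 0.0002 0.1556] mm/row 18.7 turn [0.0001 0.0003 0.0001] t 9.275 q6 1.88
top
[[ 339.6  165.2  626.8 -244.7  623.5 -242.2]
 [ 330.1  169.1  614.2 -216.4  611.  -214.2]
 [ 330.6  187.9  557.8 -217.3  555.1 -215.1]
 [ 342.1  218.7  468.6 -249.9  466.8 -247.4]
 [ 348.9  222.6  457.8 -269.8  456.1 -267.2]
 [ 361.9  217.9  472.1 -308.1  470.2 -305.1]
 [ 364.9  212.3  488.7 -317.3  486.7 -314.2]
 [ 352.3  179.6  584.6 -281.8  581.7 -279. ]
 [ 342.6  166.6  622.9 -253.5  619.7 -251. ]]
scene
[[ 167.2  180.6  449.1 -270.3  458.8 -266.5]
 [ 152.3  183.9  462.8 -313.2  472.2 -308.7]
 [ 148.6  187.1  474.8 -322.3  484.1 -317.7]
 [ 154.7  217.4  582.7 -284.8  590.5 -280.8]
 [ 164.8  233.3  633.9 -248.   641.  -244.5]
 [ 175.7  229.9  622.8 -219.8  630.  -216.7]
 [ 178.2  211.7  562.3 -221.2  570.4 -218.1]
 [ 170.6  182.9  458.2 -258.7  467.7 -255. ]]
```

View pics/c3.png

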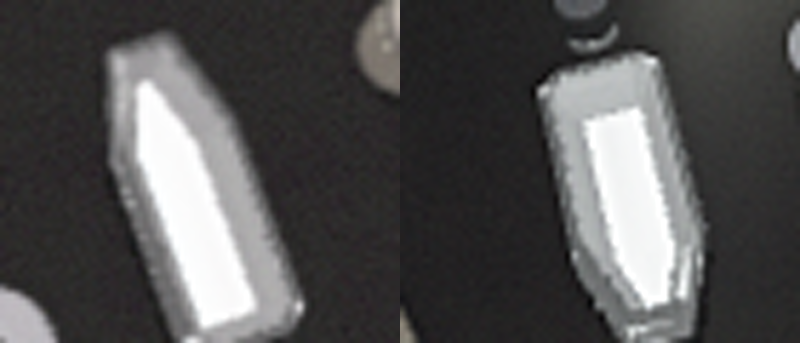

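Seen from both views, the rear edge comes out at z of about 38–40, so the crooked tray is fully home; heading is about 20° and origin about (536,-262). Now I'll insert the closed fingertips in the loose tray and draw it away from the charger.

Emit:
{"method": "step_arm", "body": {"series": [{"slide":[0.003,0,0.155],"turn":[0,0,0]},{"slide":[0.003,0,0.155],"turn":[0,0,0]},{"slide":[0.003,0,0.155],"turn":[0,0,0]},{"slide":[0.003,0,0.155],"turn":[0,0,0]},{"slide":[0.003,0,0.125],"turn":[0,0,0]},{"slide":[0,0,0],"turn":[0,0,0]}]}}

```text
time_s: 10.12
tool_pos: [546.5, 327.4, 15.2]
eef_rot: [3.141, 0.003, 0.182]
contact_force: [-0.1, 0.9, 0.2]
grip_width: 0.8
grasp_force: 0.0
```

Emit:
{"method": "step_arm", "body": {"series": [{"slide":[0,-0.04,0],"turn":[0,0,0]},{"slide":[0,-0.04,0],"turn":[0,0,0]},{"slide":[0,-0.04,0],"turn":[0,0,0]},{"slide":[0,-0.04,0],"turn":[0,0,0]},{"slide":[0,-0.04,0],"turn":[0,0,0]},{"slide":[0,-0.04,0],"turn":[0,0,0]},{"slide":[0,-0.04,0],"turn":[0,0,0]},{"slide":[0,-0.04,0],"turn":[0,0,0]},{"slide":[0,-0.04,0],"turn":[0,0,0]},{"slide":[0,-0.04,0],"turn":[0,0,0]},{"slide":[0,0,0],"turn":[0,0,0]},{"slide":[0,0,0],"turn":[0,0,0]}]}}

```text
time_s: 11.62
tool_pos: [538.6, 375.1, 17.1]
eef_rot: [3.142, 0.0, 0.182]
contact_force: [-0.5, -0.0, 0.2]
grip_width: 0.5
grasp_force: 0.0
```

Emit:
{"method": "step_arm", "body": {"series": [{"slide":[0,0.04,0],"turn":[0,0,0]},{"slide":[0,0,-0.3],"turn":[0,0,0]},{"slide":[0,0,-0.4],"turn":[0,0,0]},{"slide":[0,0.3,-0.3],"turn":[0,0,0]},{"slide":[0,0.4,-0.1],"turn":[0,0,0]},{"slide":[0,0.4,0],"turn":[0,0,0]},{"slide":[0,0.4,0],"turn":[0,0,0]},{"slide":[0,0,0],"turn":[0,0,0]}]}}

```text
time_s: 12.62
tool_pos: [572.9, 189.9, 149.6]
eef_rot: [3.141, -0.0, 0.177]
contact_force: [0.1, -0.3, 0.0]
grip_width: 0.5
grasp_force: 0.0
```

Run:
```python
from poly import *
np.set_printoptions(precision=1,suppress=True,linewidth=150)
cr=[]
for n,b in(('top',(100,145,60,75)),('scene',(345,180,60,70))):
    d=grab(n,n+'5.png');print(n)
    for p in polys(d,*b)[:1]:print(np.hstack([p,onz(d,p,28)]))
    x,y=b[:2];cr.append(cv2.resize(d['image'][y-5:y+70,x:x+80,::-1],(400,375),interpolation=cv2.INTER_CUBIC))
cv2.imwrite('pics/c4.png',np.hstack(cr))
```

```text
top
[[132.2 147.3 664.  365.8]
 [133.9 151.8 650.4 359.4]
 [146.6 150.1 656.6 322.2]
 [148.1 156.9 635.7 316.2]
 [142.7 155.6 639.5 332.4]
 [136.3 157.2 634.2 351. ]
 [139.4 170.4 594.5 338.6]
 [135.4 166.9 604.7 351.2]
 [132.1 158.3 630.5 363.4]
 [120.6 160.3 623.7 397.2]
 [117.3 176.1 576.1 402.8]
 [120.2 211.4 472.4 385.9]
 [127.6 215.2 462.2 363.5]
 [139.8 212.9 469.7 328.5]
 [144.7 208.6 482.8 315.2]
 [147.2 219.4 451.7 305.9]
 [159.4 219.4 452.7 270.8]
 [159.4 217.7 457.8 271.1]
 [153.8 217.2 458.7 287.3]
 [149.7 198.4 512.6 302.7]
 [145.3 198.2 513.  315.5]
 [143.2 201.7 502.6 320.9]
 [143.4 195.6 520.5 321.4]
 [141.3 191.7 531.7 328.4]
 [141.8 189.4 538.3 327.5]
 [153.8 187.6 544.8 292.9]
 [154.7 192.4 530.5 289.4]
 [152.9 193.1 528.6 294.3]
 [151.8 198.3 513.1 296.6]
 [154.6 198.3 513.4 288.6]
 [155.2 201.3 504.7 286.2]
 [152.2 199.7 509.2 295.2]
 [153.2 207.1 487.8 290.9]
 [155.6 209.4 481.2 283.7]
 [157.2 206.3 490.3 279.5]
 [158.3 209.4 481.4 275.7]
 [155.9 211.9 474.  282.1]
 [159.4 213.7 469.2 271.8]
 [159.4 169.1 600.  280.1]
 [154.7 169.9 597.1 293.9]
 [157.4 172.9 588.3 285.2]
 [152.1 174.8 582.3 300.5]
 [150.2 179.4 568.5 305.1]
 [152.2 185.8 549.8 297.9]
 [149.2 186.3 548.1 306.6]
 [143.3 157.2 634.7 330.2]
 [144.9 157.2 634.8 325.4]
 [148.1 171.4 592.1 313. ]
 [151.8 172.1 590.5 301.9]
 [149.8 159.8 627.2 310.4]
 [151.8 150.9 654.2 306.4]
 [155.1 150.9 654.5 296.8]
 [154.8 146.4 668.2 298.6]
 [151.2 147.4 664.9 309.1]
 [146.6 144.6 673.4 323.5]
 [144.4 148.4 661.4 328.9]
 [136.4 150.3 655.1 352.3]]
scene
[[366.1 188.7 472.2 327.8]
 [363.2 191.7 483.5 317.4]
 [362.8 195.7 498.4 313.9]
 [374.3 222.8 592.4 330.9]
 [386.6 237.6 639.4 355.8]
 [397.9 235.3 632.  388.4]
 [397.4 218.9 578.7 398.6]
 [383.6 188.8 471.9 380.2]
 [379.1 186.9 465.  368.1]]
```

View pics/c4.png

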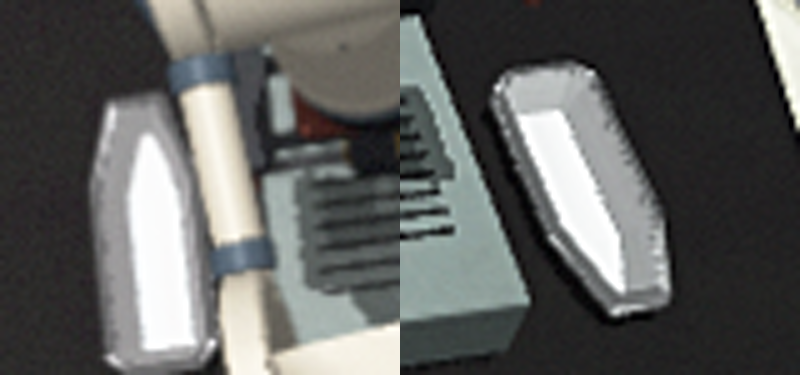

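The tray has moved clear, with about a 40 mm gap to the charger; its nose is near top (126,159). Origin is about (541,361), heading about 10.3°. I'll grasp it across the sides.

```bash
python3 mv.py 541 361 110 10.3 5
```

```text
slide [-0.0011 -0.2848  0.0658] mm/row 35.1 turn [-0.0001 -0.      0.0001] t 12.725 q6 1.66
```

Emit:
{"method": "step_arm", "body": {"series": [{"slide":[-0.001,-0.285,0.066],"turn":[0,0,0]},{"slide":[-0.001,-0.285,0.066],"turn":[0,0,0]},{"slide":[-0.001,-0.285,0.066],"turn":[0,0,0]},{"slide":[-0.001,-0.285,0.066],"turn":[0,0,0]},{"slide":[-0.001,-0.285,0.066],"turn":[0,0,0]},{"slide":[0,0,0],"turn":[0,0,0]},{"slide":[0,0,0],"turn":[0,0,0]},{"slide":[0,0,0],"turn":[0,0,0]}], "gripper": -1}}

```text
time_s: 13.72
tool_pos: [541.0, 360.9, 110.3]
eef_rot: [-3.142, -0.001, 0.181]
contact_force: [0.6, 0.5, -0.4]
grip_width: 77.0
grasp_force: 0.0
```

```bash
python3 mv.py 541 361 7 10.3 5
```

```text
slide [-1.000e-04 -2.000e-04  1.721e-01] mm/row 20.7 turn [-0.     -0.0001  0.0002] t 13.725 q6 1.93
```

Emit:
{"method": "step_arm", "body": {"series": [{"slide":[0,0,0],"turn":[0,0,0]},{"slide":[0,0,0],"turn":[0,0,0]},{"slide":[0,0,0.172],"turn":[0,0,0]},{"slide":[0,0,0.172],"turn":[0,0,0]},{"slide":[0,0,0.172],"turn":[0,0,0]},{"slide":[0,0,0.172],"turn":[0,0,0]},{"slide":[0,0,0.172],"turn":[0,0,0]},{"slide":[0,0,0],"turn":[0,0,0]},{"slide":[0,0,0],"turn":[0,0,0]}]}}

```text
time_s: 14.85
tool_pos: [541.0, 361.6, 7.1]
eef_rot: [-3.141, -0.001, 0.182]
contact_force: [-0.4, 0.0, -0.5]
grip_width: 88.3
grasp_force: 0.0
```

Emit:
{"method": "step_arm", "body": {"series": [{"slide":[0,0,0],"turn":[0,0,0]},{"slide":[0,0,0],"turn":[0,0,0]},{"slide":[0,0,0],"turn":[0,0,0]},{"slide":[0,0,0],"turn":[0,0,0]},{"slide":[0,0,0],"turn":[0,0,0]},{"slide":[0,0,0],"turn":[0,0,0]},{"slide":[0,0,0],"turn":[0,0,0]},{"slide":[0,0,0],"turn":[0,0,0]}], "gripper": 1, "force": 20}}

```text
time_s: 15.85
tool_pos: [541.0, 361.6, 7.2]
eef_rot: [-3.141, -0.001, 0.182]
contact_force: [-0.7, -0.9, 5.2]
grip_width: 63.6
grasp_force: 20.0
```

```bash
python3 mv.py 541 361 150 10.3 6
```

```text
slide [ 0.      0.0008 -0.1983] mm/row 23.8 turn [-0.     -0.0001  0.0002] t 15.85 q6 1.93
```

Emit:
{"method": "step_arm", "body": {"series": [{"slide":[0,0,-0.1],"turn":[0,0,0]},{"slide":[0,0,-0.2],"turn":[0,0,0]},{"slide":[0,0,-0.25],"turn":[0,0,0]},{"slide":[0,0,-0.3],"turn":[0,0,0]},{"slide":[0,0,-0.25],"turn":[0,0,0]},{"slide":[0,0,-0.1],"turn":[0,0,0]},{"slide":[0,0,0],"turn":[0,0,0]}]}}

```text
time_s: 16.73
tool_pos: [540.8, 361.5, 150.7]
eef_rot: [-3.141, -0.001, 0.182]
contact_force: [0.2, 0.2, -1.7]
grip_width: 63.7
grasp_force: 20.0
```

```bash
python3 mv.py 536 -262 130 20 18
```

```text
slide [-0.0767  0.2786  0.0095] mm/row 34.7 turn [-0.     -0.     -0.0059] t 16.725 q6 1.93
```

Emit:
{"method": "step_arm", "body": {"series": [{"slide":[-0.077,0.279,0.0095],"turn":[0,0,-0.006]},{"slide":[-0.077,0.279,0.0095],"turn":[0,0,-0.006]},{"slide":[-0.077,0.279,0.0095],"turn":[0,0,-0.006]},{"slide":[-0.077,0.279,0.0095],"turn":[0,0,-0.006]},{"slide":[-0.077,0.279,0.0095],"turn":[0,0,-0.006]},{"slide":[-0.077,0.279,0.0095],"turn":[0,0,-0.006]},{"slide":[-0.077,0.279,0.0095],"turn":[0,0,-0.006]},{"slide":[-0.077,0.279,0.0095],"turn":[0,0,-0.006]},{"slide":[-0.077,0.279,0.0095],"turn":[0,0,-0.006]},{"slide":[-0.077,0.279,0.0095],"turn":[0,0,-0.006]},{"slide":[-0.077,0.279,0.0095],"turn":[0,0,-0.006]},{"slide":[-0.077,0.279,0.0095],"turn":[0,0,-0.006]},{"slide":[-0.077,0.279,0.0095],"turn":[0,0,-0.006]},{"slide":[-0.077,0.279,0.0095],"turn":[0,0,-0.006]},{"slide":[-0.077,0.279,0.0095],"turn":[0,0,-0.006]},{"slide":[-0.077,0.279,0.0095],"turn":[0,0,-0.006]},{"slide":[-0.077,0.279,0.0095],"turn":[0,0,-0.006]},{"slide":[-0.077,0.279,0.0095],"turn":[0,0,-0.006]},{"slide":[0,0,0],"turn":[0,0,0]},{"slide":[0,0,0],"turn":[0,0,0]}]}}

```text
time_s: 19.23
tool_pos: [535.6, -262.2, 128.3]
eef_rot: [-3.139, 0.002, 0.351]
contact_force: [0.3, 0.7, -1.4]
grip_width: 63.7
grasp_force: 20.0
```

```bash
python3 mv.py 536 -262 50 20 5;python3 - <<'E'
from h import *
d=grab('scene','s6.png')
s=readout.state();z=s['tool_pos'][2]+21
print(proj(d,[[536+88*.94,-262+88*.342,z]]))
x,y=110,150
cv2.imwrite('pics/c5.png',cv2.resize(d['image'][y:y+90,x:x+100,::-1],(600,540),interpolation=cv2.INTER_CUBIC))
E
```

```text
slide [0.0008 0.     0.1304] mm/row 15.7 turn [-0.0003  0.0002  0.0003] t 19.225 q6 0.71
[[162.60501369 203.00290309]]
```

View pics/c5.png

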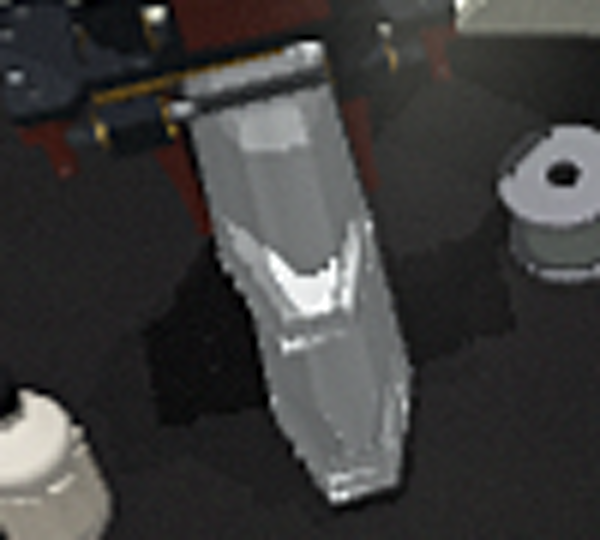

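The held tray is level and parallel. Its nose edge is at scene (162,203), as predicted for a pose over the stack at (162.6,203.0). I'll lower it in gently.

Emit:
{"method": "step_arm", "body": {"series": [{"slide":[0.001,0,0.13],"turn":[0,0,0]},{"slide":[0.001,0,0.13],"turn":[0,0,0]},{"slide":[0.001,0,0.13],"turn":[0,0,0]},{"slide":[0,0,0.13],"turn":[0,0,0]},{"slide":[0,0,0.1],"turn":[0,0,0]},{"slide":[0,0,0.04],"turn":[0,0,0]},{"slide":[0,0,0.04],"turn":[0,0,0]},{"slide":[0,0,0.04],"turn":[0,0,0]},{"slide":[0,0,0],"turn":[0,0,0]},{"slide":[0,0,0],"turn":[0,0,0]}]}}

```text
time_s: 20.52
tool_pos: [536.7, -263.0, 41.6]
eef_rot: [3.141, -0.0, 0.352]
contact_force: [-0.1, 0.1, -1.4]
grip_width: 63.8
grasp_force: 20.0
```

```bash
python3 mv.py 536 -262 33 20 3
```

```text
slide [-0.001  -0.0032  0.0238] mm/row 2.9 turn [ 0.0001 -0.0001  0.0006] t 20.525 q6 0.71
```

Emit:
{"method": "step_arm", "body": {"series": [{"slide":[0,-0.002,0.024],"turn":[0,0,0]},{"slide":[0,-0.002,0.024],"turn":[0,0,0]},{"slide":[0,-0.002,0.02],"turn":[0,0,0]},{"slide":[0,0,0],"turn":[0,0,0]}]}}

```text
time_s: 21.02
tool_pos: [536.8, -262.7, 33.6]
eef_rot: [3.14, -0.001, 0.351]
contact_force: [2.4, -3.3, 3.0]
grip_width: 64.2
grasp_force: 20.0
```

Emit:
{"method": "step_arm", "body": {"series": [{"slide":[0,0,0],"turn":[0,0,0]},{"slide":[0,0,0],"turn":[0,0,0]},{"slide":[0,0,0],"turn":[0,0,0]},{"slide":[0,0,0],"turn":[0,0,0]},{"slide":[0,0,0],"turn":[0,0,0]}], "gripper": -0.6}}

```text
time_s: 21.65
tool_pos: [536.3, -262.1, 32.9]
eef_rot: [-3.141, 0.0, 0.352]
contact_force: [0.2, 0.6, 0.4]
grip_width: 70.2
grasp_force: 0.0
```

Emit:
{"method": "step_arm", "body": {"series": [{"slide":[0,0,-0.1],"turn":[0,0,0]},{"slide":[0,0,-0.25],"turn":[0,0,0]},{"slide":[0,0,-0.35],"turn":[0,0,0]},{"slide":[0,-0.3,-0.35],"turn":[0,0,0]},{"slide":[0,-0.4,0],"turn":[0,0,0]},{"slide":[0,-0.4,0],"turn":[0,0,0]},{"slide":[0,-0.4,0],"turn":[0,0,0]},{"slide":[0,-0.4,0],"turn":[0,0,0]},{"slide":[0,-0.4,0],"turn":[0,0,0]},{"slide":[0,-0.4,0],"turn":[0,0,0]},{"slide":[0,0,0],"turn":[0,0,0]}]}}

```text
time_s: 23.02
tool_pos: [424.2, 44.2, 160.4]
eef_rot: [3.141, -0.002, 0.356]
contact_force: [0.5, -0.4, -0.2]
grip_width: 70.1
grasp_force: 0.0
```

Run:
```python
from poly import *
np.set_printoptions(precision=1,suppress=True,linewidth=150)
cr=[]
for n,b in(('top',(312,160,70,68)),('scene',(125,172,70,68))):
    d=grab(n,n+'7.png');print(n)
    p=polys(d,*b)[0];print(np.hstack([p]+[onz(d,p,z) for z in(40,52,60)]))
    x,y=b[:2];cr.append(cv2.resize(d['image'][y:y+70,x:x+70,::-1],(400,400),interpolation=cv2.INTER_CUBIC))
cv2.imwrite('pics/c6.png',np.hstack(cr))
```

```text
top
[[ 340.1  163.4  628.8 -243.8  625.5 -241.4  623.3 -239.7]
 [ 330.3  167.2  616.6 -215.   613.4 -212.8  611.3 -211.3]
 [ 330.7  189.2  551.5 -215.4  548.9 -213.2  547.1 -211.7]
 [ 342.2  218.8  466.4 -247.8  464.6 -245.3  463.4 -243.7]
 [ 348.7  222.7  455.7 -266.4  454.  -263.8  452.9 -262. ]
 [ 362.1  217.9  470.3 -305.4  468.4 -302.4  467.2 -300.4]
 [ 365.9  210.7  491.5 -317.2  489.4 -314.1  488.1 -312. ]
 [ 352.9  177.9  586.6 -281.   583.7 -278.2  581.8 -276.3]]
scene
[[ 161.6  176.2  442.1 -286.1  452.  -282.1  458.5 -279.3]
 [ 159.8  178.6  451.4 -289.9  461.1 -285.7  467.6 -283. ]
 [ 154.9  178.7  452.  -304.5  461.8 -300.1  468.3 -297.2]
 [ 154.9  180.8  460.2 -303.   469.8 -298.7  476.2 -295.8]
 [ 149.9  183.1  469.  -316.4  478.5 -311.9  484.8 -308.9]
 [ 147.9  186.8  483.2 -319.7  492.5 -315.2  498.7 -312.2]
 [ 155.8  220.1  599.1 -276.2  606.7 -272.2  611.9 -269.6]
 [ 164.2  232.7  639.1 -246.5  646.2 -243.   650.9 -240.7]
 [ 166.7  233.2  640.5 -239.5  647.6 -236.1  652.4 -233.8]
 [ 175.8  229.8  629.6 -216.4  636.9 -213.3  641.7 -211.2]
 [ 178.1  209.7  563.6 -219.4  571.7 -216.2  577.2 -214.1]
 [ 169.9  179.9  456.3 -258.6  465.9 -254.9  472.4 -252.5]
 [ 162.6  178.7  451.7 -281.5  461.5 -277.5  468.  -274.8]]
```

View pics/c6.png

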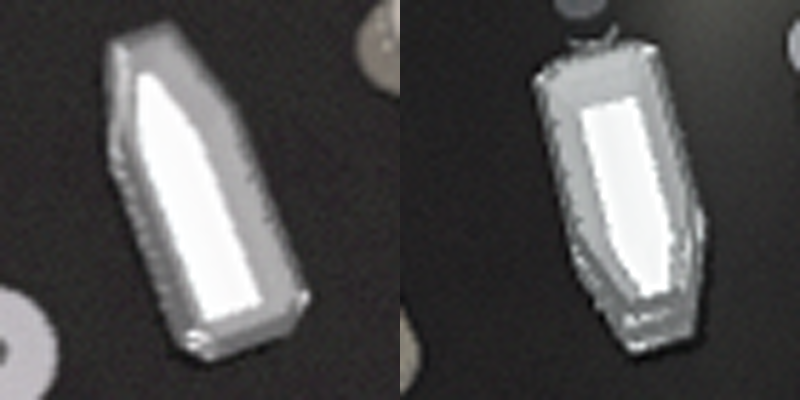

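Both views show one stack with the noses aligned, and the rear corner comes out at z of about 50 (home is 52). One quick check of the nose height and the bystanders before I hand in.

Run:
```python
from h import *
d=grab('scene');h=np.radians(20);o=np.array([536,-262])
for z in(28,40,52,60):
    print(z,proj(d,[[*(o+88*np.array([np.cos(h),np.sin(h)])),z]]).round(1))
a=cv2.imread('pics/scene0.png').astype(int);b=cv2.imread('pics/scene7.png').astype(int)
for n,(x,y) in dict(spool=(204,182),bottle=(116,228),motor=(157,173)).items():
    print(n,[np.abs(a[y-12:y+12,x-10:x+10]-np.roll(b,(i,j),(0,1))[y-12:y+12,x-10:x+10]).mean().round(1) for i,j in((0,0),(1,0),(0,1),(0,-1))])
p=b[205:240,150:190].astype(np.uint8);g=cv2.cvtColor(p,cv2.COLOR_BGR2GRAY);print(g[12:32,19].tolist(),g[12:32,21].tolist())
```

```text
28 [[171.5 228.6]]
40 [[170.7 226.3]]
52 [[169.9 224. ]]
60 [[169.3 222.4]]
spool [np.float64(1.5), np.float64(15.3), np.float64(10.8), np.float64(12.3)]
bottle [np.float64(1.4), np.float64(16.1), np.float64(14.1), np.float64(14.0)]
motor [np.float64(21.8), np.float64(23.0), np.float64(24.9), np.float64(26.1)]
[245, 245, 244, 245, 248, 255, 182, 105, 113, 132, 159, 121, 105, 117, 156, 125, 41, 18, 31, 37] [255, 255, 255, 255, 251, 248, 143, 108, 119, 159, 126, 111, 122, 125, 139, 54, 14, 30, 39, 40]
```

Run:
```python
import cv2,numpy as np
a=cv2.imread('pics/top0.png').astype(int);b=cv2.imread('pics/top7.png').astype(int)
for n,(x,y,r) in dict(motor=(362,239,7),charger=(178,185,20),battery=(216,190,14),frame=(249,108,30),box=(200,238,14),driver=(262,157,14)).items():
    print(n,np.abs(a-b)[y-r:y+r,x-r:x+r].mean().round(1))
```

```text
motor 2.3
charger 3.6
battery 111.4
frame 1.8
box 27.3
driver 2.7
```

The motor, charger, drone frame and screwdriver are unchanged. The battery and box are only hidden behind the arm in this picture, and the gripper never went near them below 100 mm. I'm handing in.

```bash
python3 -c "
from plant import robot;print(robot.finish_job())"
```

```text
the job is handed in; nothing more can be done
None
```

The job is handed in: both loose trays are nested on the screwed-down one, noses aligned and, from both camera views, fully home, at about 23 s; the bystanders I could check had not moved, but the arm hid the battery and parts box in the last picture.

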